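# Find the container lid with the red spot underneath and set it aside

### The job

Three look-alike blue container lids lean against the drying stand with their undersides hidden; one has a red spot on its underside, meaning its seal has failed. Turn lids over to find the one with the red spot, and lay that lid flat in the yellow tray with its spot facing up. Keep the other lids out of the tray, and let go of everything.

Things in the scene. Friction and masses are not known exactly. Their poses are not given: they have to be found in the camera images.
- lid_marked: The lid with the red spot (28 mm) on its underside. All 3 lids: rigid plastic, 100 x 62 x 20 mm, 40 to 85 g, white, outer face blue, underside white with grey seal strip. Origin: centre of underside; x along the 100 mm, y along the 62 mm, z out of the blue face. Start: on end on the table, x up, blue face to the robot, leaning 17 deg back, underside against the stand. Row order varies.
- lid_plain_1: Look-alike lid without spot; same size, frame and start. Lids stand 130 mm apart against one fixed sloped plate, whose top is 58 mm above the table; the lids' top edges are at 96 mm, so a finger fits behind a lid's top from above (80 mm free behind). Pulled forwards by its top past upright, a lid pivots on its foot and falls on its blue face on the table, underside up.
- lid_plain_2: The other look-alike lid without spot; same size, frame and start. Lying on its blue face its origin is 20 mm above the table, and it can be gripped from above across its 62 mm width.
- tray: Fixed yellow open tray, 180 x 180 mm outside, 30 mm high, walls and floor 5 mm thick (inside 170 x 170 mm, inner floor 5 mm above the table). Origin: centre of its underside, on the table; x and y along its sides, z up.
Not all that is in view belongs to the job. What is shaped like the lid_plain_1 but orange or pink is not meant.

How it is judged:
By the outcome, as a careful person would: the job done as asked, in the order asked, and still so for the second after the job is handed in, with the robot touching nothing.
It also fails if it takes over 58 s, if anything falls off the work surface, if the arm or the gripper's body presses on something with over 40 N, if the wrist force passes 120 N, or if a joint passes its speed limit or range.

### The arm

A 6-joint arm with a two-finger parallel gripper is mounted at the origin on the work surface. World frame = base frame: x ahead of the robot, y to its left, z up, the work surface at z = 0. Lengths are in m, angles in rad, forces in N, time in s.
With the tool pointing down it reaches from about 0.3 to 0.875 m from the base axis. Payload 6.4 kg.
Tool frame: the origin (TCP) lies at the very end of the fingers, on their centre line; the grasp point (between the pads) lies 19 mm behind it; z points along the fingers, y is the direction in which the jaws open and shut (so a half turn about z gives the same grasp; the last joint's range is limited). The gripper opens to 85 mm and grips with 20 to 120 N. Pads are 22 mm wide; open, the fingers measure 114 mm over their backs; the gripper's body (76 mm by 85 mm) begins 54 mm behind the grasp point. The pads swing forward as they close: fully open they stand 13 mm farther back than shut.
Start: joints at [-1.479, 0.181, 1.607, -0, 1.354, -0.206], TCP at [0.169, -0.55, 0.231] pointing down, gripper open.
Joint ranges: [-2.99, 2.99], [-0.89, 2.07], [0.3, 2.58], [-1.14, 4.28], [0, 2.63], [-3.12, 3.12]. Speed limits (rad/s): [2.57, 2.57, 3.01, 3.14, 3.14, 3.14].

### API

Orientations are given as a unit quaternion [w, x, y, z].
In Python, from bench import * gives the robot as it stands.
- The arm moves only by the tool arm_command, never from a script. Its argument "motion" is text: rows parted by semicolons, each of 7 numbers parted by spaces: the shift along the tool's x, y, z in units of 0.2 m (1.0 is 0.2 m), then the turn, a rotation vector about the tool's x, y, z in units of 60 degrees (1.0 is 60 degrees), then the opening, from 0 (shut) to 1 (fully open). In form: tx ty tz ax ay az grip; .... A call has 1 to 10 rows; each row shifts and turns the pose as measured when the row begins, along the tool's axes as they then stand; what a row does not reach is not made up. A row lasts 1/12 s, in which the tool goes at most 41.7 mm and 7.16 degrees, less where a joint would pass 70% of its speed; a pose out of reach is approached as far as the arm can. A call with a number of a shift or a turn outside -1 to 1 is refused whole. A call with a gripper value outside its range is refused whole. The fingers move at their own pace and stop on an object; the grip force is fixed at half the most. Time passes only in rows, so rows that do not move let the fingers close. It gives the time, the measured TCP pose, the force and the opening at its end, in the units of the state.
- get_obs(): the state, without advancing time (a new reading comes with each control period).
- camera(name): name is "side" or "top"; returns a dict with "img" (384x512x3 uint8, red, green, blue), "intrinsics" (3x3 intrinsics, pixels), "pose" (4x4, takes a point from camera to world coordinates). Camera axes: x right, y down, z forward; pixel columns grow to the right and rows downward; lengths in m; the calibration is good to about 2 mm. A picture is of the moment at which its call begins. There is no depth.
- hand_in(): hands the job in, once; it reports no verdict.
Trained networks look in the newest picture that a camera, given by its name, has taken for a name from the list of things; names that differ only in an ending like _2 or _b are one class to them, and where a whole thing is asked for, a point or a joint stands for the part that bears it (a point fixed in the world has none). Each returns a list of dicts, best first, with "conf" (0 to 1); they miss things now and then, are a little off and sometimes report something else, mostly with a low value. They report only what shows in the picture. A call takes as long as a camera call. They do not tell look-alikes from the thing itself.
- search_frame(camera, target): "box" ([left, top, right, bottom] in pixels, round what is visible of it).
The state is a dict: "time_s": time; "q": joint angles; "dq": joint speeds; "joint_efforts": joint torques, N m; "eef_pos": TCP position; "eef_rot": TCP orientation; "wrist_force": force on the tool from outside, world axes, zero at the start; "torque": the same for the moment, N m; "opening": opening from 0.0 (shut) to 1.0 (fully open).
Only numpy, scipy, OpenCV 4.12 (cv2) and the standard library are available. Lean on these libraries where they do the work, as an engineer would, in place of code of your own. Each camera call takes 0.05 s, during which the arm holds its last target.

## Working session

There is one attempt and no reset: what is moved stays moved. The work goes in short steps, Python scripts to look and compute and a tool call to move; the robot and the scene stay as the last step left them, time stands still between calls to the robot, and variables do not carry over. Pictures are saved under pics/ and viewed, and the job is handed in when it is done.

Besides the shell and the picture viewer there is one more tool, called after "Call:" by a JSON object that holds its "op" and its "data". arm_command: Moves the arm, as the interface text tells. Shifts and turns lie within -1 to 1; 1 stands for 0.2 m of shift or 60 degrees of turn. Its arguments: {"type":"object","properties":{"motion":{"type":"string"}},"required":["motion"]}

```bash
mkdir -p pics; ls; cat > h.py <<'E'
from bench import *
import numpy as np, cv2
def snap(n,fn):
    c=camera(n); cv2.imwrite('pics/'+fn,c['img'][:,:,::-1]); return c
def ray(c,u,v,z):
    K=np.array(c['intrinsics']);P=np.array(c['pose'])
    d=P[:3,:3]@np.linalg.solve(K,[u,v,1]);o=P[:3,3]
    return o+d*(z-o[2])/d[2]
def proj(c,p):
    K=np.array(c['intrinsics']);P=np.array(c['pose'])
    q=K@(P[:3,:3].T@(np.array(p)-P[:3,3]));return q[:2]/q[2]
E
python3 - <<'E'
from h import *
for n in('top','side'):
    c=snap(n,n+'0.png');print(c['pose'],c['intrinsics'])
    for t in('lid_marked','tray'):
        for d in search_frame(n,t):print(n,t,d)
print(get_obs())
E
```

```text
pics
[[ 0.01964445 -0.98451634  0.1741886   0.38752076]
 [-0.99979391 -0.02023633 -0.00162236  0.04789351]
 [ 0.00512218 -0.17412084 -0.98471097  0.98253901]
 [ 0.          0.          0.          1.        ]] [[455.30476633   0.         249.53485311]
 [  0.         455.30476633 184.37677661]
 [  0.           0.           1.        ]]
top lid_marked {'box': [382.1, 146.6, 429.4, 182.8], 'conf': 0.93}
top tray {'box': [65.0, 196.9, 167.8, 297.3], 'conf': 0.69}
top tray {'box': [382.0, 145.8, 427.8, 181.5], 'conf': 0.28}
[[-0.81086624 -0.31109274  0.49569875  0.02629479]
 [-0.58514572  0.44547501 -0.67761088  0.70888614]
 [-0.01002158 -0.83950778 -0.54325523  0.58560258]
 [ 0.          0.          0.          1.        ]] [[494.21969384   0.         246.14173801]
 [  0.         494.21969384 186.72777926]
 [  0.           0.           1.        ]]
side lid_marked {'box': [281.1, 95.1, 304.1, 139.3], 'conf': 0.59}
side tray {'box': [103.9, 254.2, 264.7, 380.2], 'conf': 0.59}
{'time_s': 0.3, 'q': array([-1.47930053e+00,  1.81064517e-01,  1.60730504e+00,  9.95900471e-06,
        1.35380501e+00, -2.06283107e-01]), 'dq': array([ 0.0002711 , -0.00291064, -0.00199472,  0.00038364, -0.00026205,
        0.00061518]), 'joint_efforts': array([ 3.83450297e-04, -4.44331384e+01, -3.51065540e+01, -1.87369246e-04,
        5.46694355e-03, -2.91251899e-05]), 'eef_pos': array([ 0.16871759, -0.54952135,  0.23099201]), 'eef_rot': array([-2.90195484e-04,  9.88936544e-01,  1.48338896e-01,  2.15441297e-05]), 'wrist_force': array([-0.19057955,  0.06141035,  0.35167658]), 'torque': array([ 0.01947556, -0.02845629, -0.02138675]), 'opening': 0.9947088450452634}
```

View pics/top0.png

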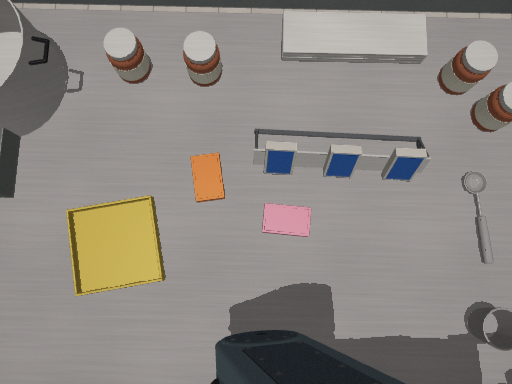

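View pics/side0.png

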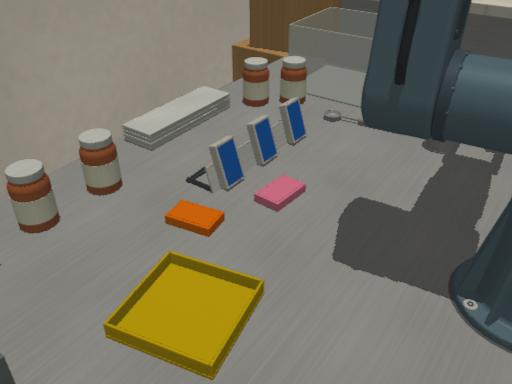

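```bash
python3 - <<'E'
from h import *
a=cv2.imread('pics/top0.png');cv2.imwrite('pics/z0.png',cv2.resize(a[115:245,240:440],None,fx=4,fy=4,interpolation=cv2.INTER_CUBIC))
hsv=cv2.cvtColor(a,cv2.COLOR_BGR2HSV)
c=camera('top')
m=cv2.inRange(hsv,(105,120,60),(130,255,255))
n,l,s,ce=cv2.connectedComponentsWithStats(m)
for i in range(1,n):
    if s[i][4]>100:
        print(s[i]); k=cv2.approxPolyDP(cv2.findContours((l==i).astype('uint8'),0,2)[0][0],4,True)[:,0]
        for p in k: print(p,ray(c,*p,0.096).round(3),ray(c,*p,0.0).round(3))
m=cv2.inRange(hsv,(20,120,60),(35,255,255))
k=max(cv2.findContours(m,0,2)[0],key=cv2.contourArea);r=cv2.minAreaRect(k)
for p in cv2.boxPoints(r):print('tray',p,ray(c,*p,0.03).round(3))
E
```

```text
[267 151  27  23 533]
[268 151] [0.613 0.011 0.096] [0.637 0.007 0.   ]
[267 171] [0.572 0.012 0.096] [0.592 0.008 0.   ]
[289 173] [ 0.569 -0.032  0.096] [ 0.589 -0.04   0.   ]
[293 152] [ 0.612 -0.039  0.096] [ 0.636 -0.049  0.   ]
[327 154  32  23 535]
[333 154] [ 0.61  -0.119  0.096] [ 0.634 -0.138  0.   ]
[327 174] [ 0.568 -0.107  0.096] [ 0.588 -0.124  0.   ]
[348 176] [ 0.565 -0.149  0.096] [ 0.584 -0.17   0.   ]
[358 155] [ 0.609 -0.17   0.096] [ 0.632 -0.193  0.   ]
[386 157  38  23 538]
[386 177] [ 0.565 -0.224  0.096] [ 0.584 -0.254  0.   ]
[408 179] [ 0.562 -0.268  0.096] [ 0.581 -0.302  0.   ]
[423 158] [ 0.605 -0.3    0.096] [ 0.629 -0.337  0.   ]
[398 157] [ 0.606 -0.25   0.096] [ 0.63  -0.282  0.   ]
tray [ 60.415676 210.41109 ] [0.492 0.442 0.03 ]
tray [152.23785 194.57967] [0.53  0.252 0.03 ]
tray [166.90875 279.6709 ] [0.354 0.212 0.03 ]
tray [ 75.08658 295.50232] [0.319 0.396 0.03 ]
```

View pics/z0.png

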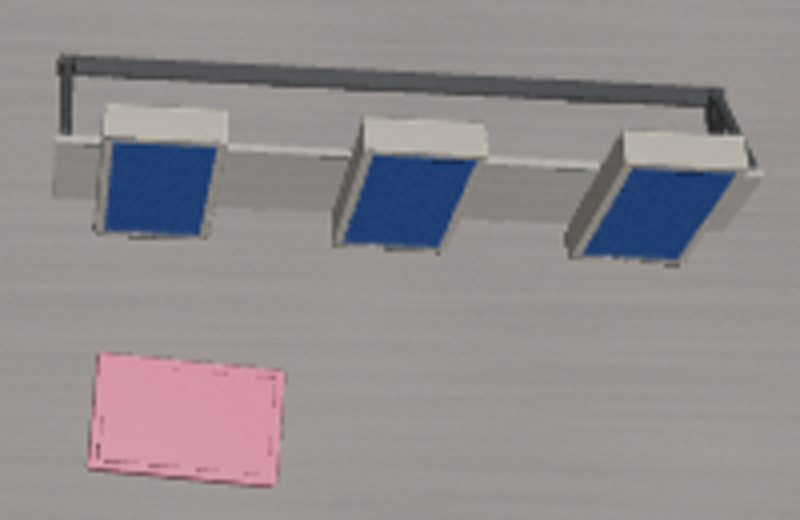

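Call:
{"op": "arm_command", "data": {"motion": "0 0 0 0 0 0.104 0; 0 0 0 0 0 0.104 0; 0 0 0 0 0 0.104 0; 0.2 0 0 0 0 0 0; 0.2 0 0 0 0 0 0; 0.2 0 0 0 0 0 0; 0.2 0 0 0 0 0 0; 0.2 0 0 0 0 0 0"}}

```text
time_s: 1.02
eef_pos: [0.3666, -0.5617, 0.2309]
eef_rot: [0.0, 1.0, -0.03, -0.002]
wrist_force: [-0.7, -1.0, 0.6]
opening: -0.001
```

Call:
{"op": "arm_command", "data": {"motion": "0.14 -0.14 0 0 0 -0.03 0; 0.14 -0.14 0 0 0 0 0; 0.14 -0.14 0 0 0 0 0; 0.14 -0.14 0 0 0 0 0; 0.14 -0.14 0 0 0 0 0; 0.14 -0.14 0 0 0 0 0; 0.14 -0.14 0 0 0 0 0; 0.14 -0.14 0 0 0 0 0; 0.14 -0.14 0 0 0 0 0; 0.14 -0.14 0 0 0 0 0"}}

```text
time_s: 1.85
eef_pos: [0.6698, -0.2817, 0.2257]
eef_rot: [0.0, 1.0, -0.015, -0.002]
wrist_force: [0.2, -0.9, -0.1]
opening: 0.002
```

Call:
{"op": "arm_command", "data": {"motion": "-0.08 -0.03 0 0 0 0 0; 0 0 0 0 0 0 0; 0 0 0.15 0 0 0 0; 0 0 0.15 0 0 0 0; 0 0 0.15 0 0 0 0; 0 0 0 0 0 0 0; 0 0 0 0 0 0 0"}}

```text
time_s: 2.43
eef_pos: [0.6613, -0.2668, 0.1323]
eef_rot: [-0.0, 1.0, -0.01, -0.0]
wrist_force: [0.2, -0.5, 1.1]
opening: -0.002
```

```bash
python3 - <<'E'
from h import *
c=snap('top','t1.png');d=snap('side','s1.png')
o=get_obs();print(o['eef_pos'],proj(c,o['eef_pos']),proj(d,o['eef_pos']))
a=cv2.imread('pics/t1.png')[90:240,330:480];b=cv2.imread('pics/s1.png')[60:210,200:350]
cv2.imwrite('pics/c1.png',cv2.resize(np.hstack([a,b]),None,fx=2.6,fy=2.6))
E
```

```text
[ 0.66133133 -0.26684696  0.1328689 ] [411.97493553 125.07318646] [270.63360387  84.74287353]
```

View pics/c1.png

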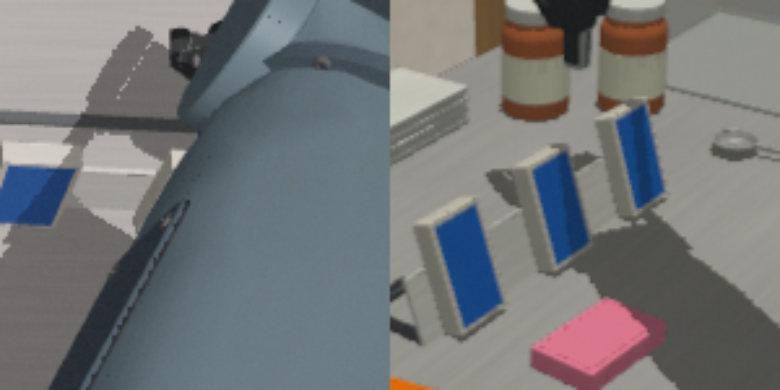

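```bash
python3 - <<'E'
from h import *
d=camera('side')
for y0,x0 in((-.014,.611),(-.144,.608),(-.274,.604)):
  for dy in(.031,-.031):
    print([proj(d,(x0+a,y0+dy,z)).round(1) for a,z in((0,.1015),(.019,.096))])
E
python3 -c "
import cv2
a=cv2.imread('pics/s1.png')[80:200,190:320];cv2.imwrite('pics/c2.png',cv2.resize(a,None,fx=5,fy=5))"
```

```text
[array([215. , 146.2]), array([208. , 146.1])]
[array([233.1, 135. ]), array([226.2, 135. ])]
[array([252.4, 124. ]), array([245.6, 124.1])]
[array([267.8, 114.4]), array([261. , 114.6])]
[array([284.8, 105.1]), array([278.1, 105.4])]
[array([298. ,  96.8]), array([291.4,  97.2])]
```

View pics/c2.png

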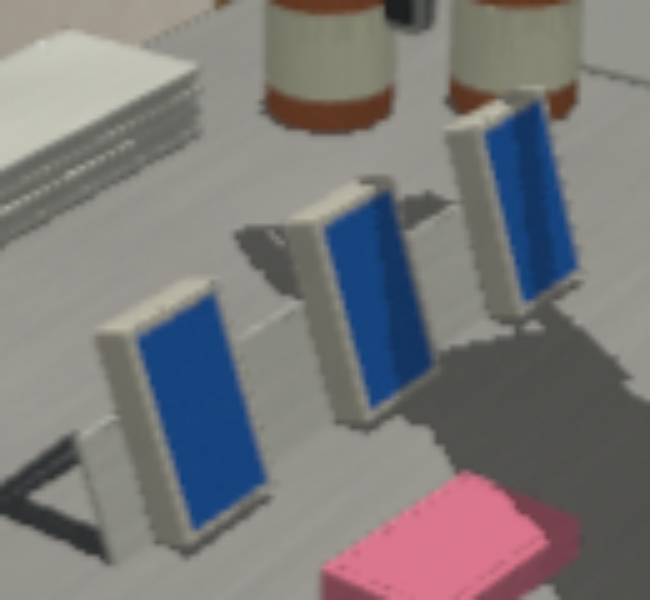

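Call:
{"op": "arm_command", "data": {"motion": "-0.02 0.03 0.15 0 0 0 0; 0 0 0.14 0 0 0 0; 0 0 0 0 0 0 0; -0.05 0 0 0 0 0 0; -0.05 0 0 0 0 0 0; -0.05 0 0 0 0 0 0"}}

```text
time_s: 3.08
eef_pos: [0.6362, -0.2789, 0.091]
eef_rot: [0.006, 1.0, -0.01, 0.011]
wrist_force: [0.1, 0.1, 0.6]
opening: 0.0
```

Call:
{"op": "arm_command", "data": {"motion": "0 0 0.05 0 0 0 0; 0 0 0.03 0 0 0 0; 0 0 0 0 0 0 0"}}

```text
time_s: 3.33
eef_pos: [0.6379, -0.2814, 0.0811]
eef_rot: [0.009, 1.0, -0.011, 0.015]
wrist_force: [-0.1, -0.2, -0.8]
opening: -0.001
```

Call:
{"op": "arm_command", "data": {"motion": "-0.06 0 0.03 0 0 0 0; -0.06 0 0 0 0 0 0; -0.06 0 0 0 0 0 0; -0.06 0 0 0 0 0 0; -0.06 0 0 0 0 0 0; -0.06 0 0 0 0 0 0; -0.06 0 0 0 0 0 0; -0.06 0 0 0 0 0 0"}}

```text
time_s: 4.0
eef_pos: [0.5463, -0.2813, 0.0768]
eef_rot: [0.012, 1.0, -0.009, 0.02]
wrist_force: [-0.4, -0.3, -0.8]
opening: -0.005
```

Call:
{"op": "arm_command", "data": {"motion": "0 0 -0.2 0 0 0 0; 0 0 -0.2 0 0 0 0; 0 0 -0.2 0 0 0 0; 0 0 0 0 0 0 0"}}

```text
time_s: 4.33
eef_pos: [0.539, -0.2775, 0.1994]
eef_rot: [0.009, 1.0, -0.01, 0.017]
wrist_force: [1.4, -0.6, 1.0]
opening: 0.005
```

```bash
python3 - <<'E'
from h import *
c=snap('top','t2.png');d=snap('side','s2.png')
cv2.imwrite('pics/c3.png',cv2.resize(cv2.imread('pics/s2.png')[60:240,170:390],None,fx=3.3,fy=3.3))
print(get_obs()['eef_pos'])
E
```

```text
[ 0.53651701 -0.27560181  0.19277003]
```

View pics/c3.png

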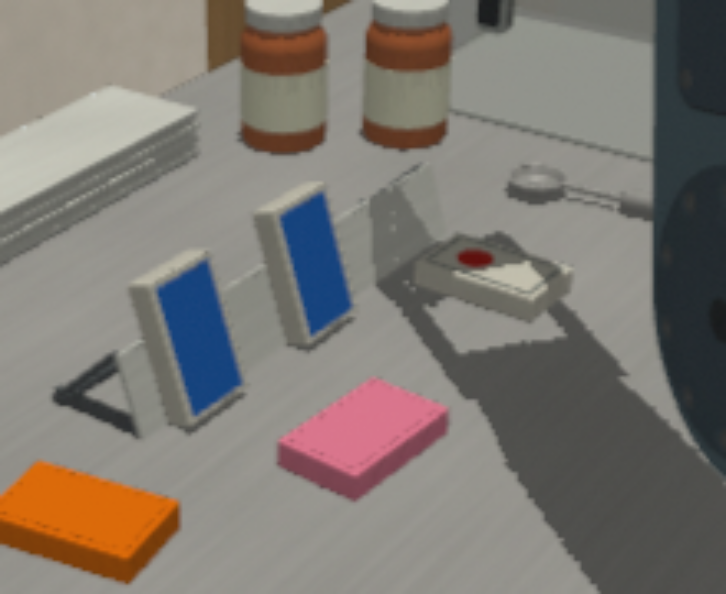

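```bash
python3 - <<'E'
import cv2,numpy as np
b=cv2.resize(cv2.imread('pics/s2.png')[120:165,285:355],None,fx=8,fy=8,interpolation=cv2.INTER_CUBIC)
cv2.imwrite('pics/c4.png',b);cv2.imwrite('pics/c5.png',cv2.imread('pics/t2.png'))
E
```

```text
(no output)
```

View pics/c4.png

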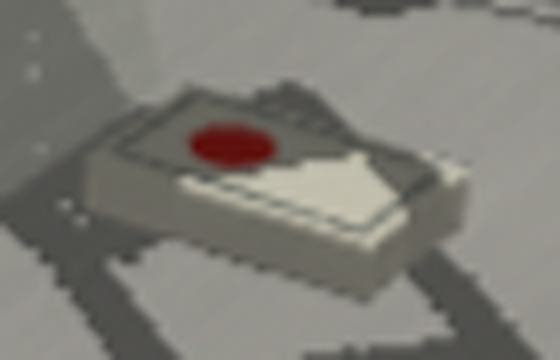

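View pics/c5.png

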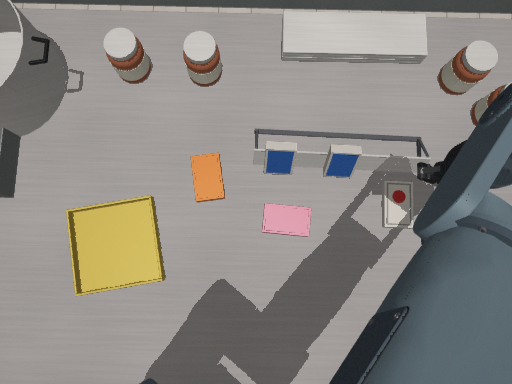

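```bash
python3 - <<'E'
from h import *
a=cv2.imread('pics/t2.png')
l=cv2.resize(a[172:238,370:430],None,fx=8,fy=8,interpolation=cv2.INTER_CUBIC)
t=cv2.resize(a[190:300,60:175],None,fx=4.8,fy=4.8,interpolation=cv2.INTER_CUBIC)
t=cv2.resize(a[190:300,60:170],(0,0),fx=4.8,fy=4.8)[:528,:]
cv2.imwrite('pics/c6.png',l);cv2.imwrite('pics/c7.png',t)
E
```

```text
(no output)
```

View pics/c6.png

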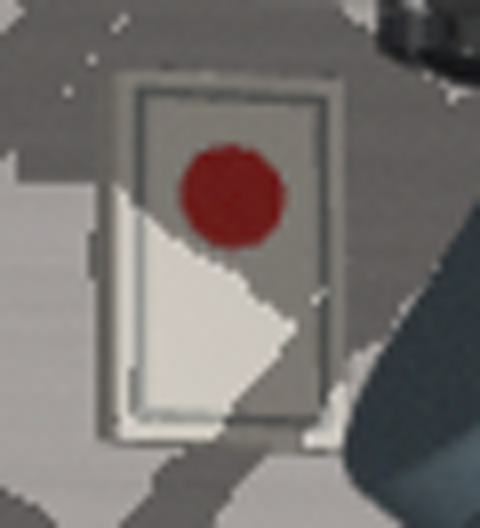

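View pics/c7.png

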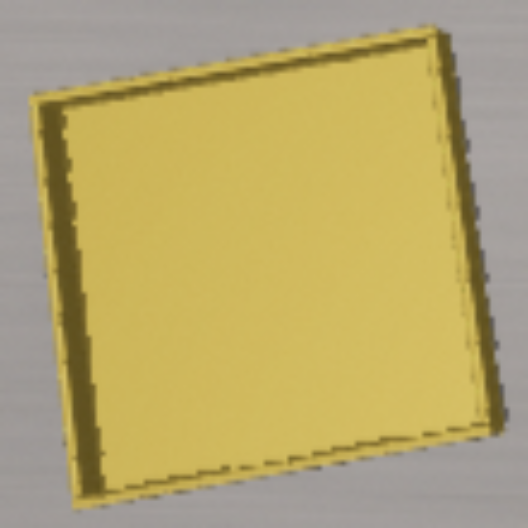

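```bash
python3 - <<'E'
from h import *
c=camera('top')
L=[ray(c,370+(x-.5*8+4)/8,172+y/8,.02) for x,y in((115,73),(343,78),(342,450),(114,436))]
for p in L:print(p.round(4))
print('c',np.mean(L,0), 'spot',ray(c,370+233/8,172+196/8,.02))
T=[ray(c,60+x/4.8,190+y/4.8,.03) for x,y in((32,95),(440,27),(495,432),(75,507))]
for p in T:print(p.round(4))
print('c',np.mean(T,0)); 
for i in range(4):
  v=T[(i+1)%4]-T[i];print(np.linalg.norm(v),np.degrees(np.arctan2(v[1],v[0])))
print(get_obs()['eef_pos'],get_obs()['eef_rot'])
E
```

```text
[ 0.5709 -0.2438  0.02  ]
[ 0.5708 -0.3052  0.02  ]
[ 0.4707 -0.3006  0.02  ]
[ 0.4732 -0.2404  0.02  ]
c [ 0.52136533 -0.27250961  0.02      ] spot [ 0.53802068 -0.27433819  0.02      ]
[0.494  0.4291 0.03  ]
[0.5276 0.2526 0.03  ]
[0.3537 0.2192 0.03  ]
[0.3192 0.3953 0.03  ]
c [0.42360847 0.32404771 0.03      ]
0.17969177654413068 -79.19580970120413
0.17712142759589947 -169.13868737817737
0.17938001785952967 101.09999265455423
0.178048101447097 10.962108565856608
[ 0.5354271  -0.27473869  0.19042141] [ 0.00553545  0.99986627 -0.00955478  0.01206256]
```

Call:
{"op": "arm_command", "data": {"motion": "-0.07 0 0 0.011 -0.023 0 1; 0 0 0 0 0 0 1; 0 0 0.15 0 0 0 1; 0 0 0.15 0 0 0 1; 0 0 0.15 0 0 0 1; 0 0 0.15 0 0 0 1; 0 0 0 0 0 0 1; 0 0 0 0 0 0 1"}}

```text
time_s: 5.15
eef_pos: [0.5145, -0.2711, 0.0578]
eef_rot: [-0.005, 1.0, -0.01, -0.007]
wrist_force: [0.2, -0.6, 0.6]
opening: 1.001
```

Call:
{"op": "arm_command", "data": {"motion": "0.03 0.01 0.1 0 0.01 0 1; 0 0 0.08 0 0 0 1; 0 0 0.06 0 0 0 1; 0 0 0 0 0 0 1; 0 0 0 0 0 0 1"}}

```text
time_s: 5.57
eef_pos: [0.522, -0.2745, 0.0126]
eef_rot: [-0.005, 1.0, -0.01, -0.001]
wrist_force: [-0.2, -0.4, 0.4]
opening: 0.998
```

Call:
{"op": "arm_command", "data": {"motion": "0 0 0.04 0 0 0 1; 0 0 0 0 0 0 1; 0 0 0 0 0 0 0; 0 0 0 0 0 0 0; 0 0 0 0 0 0 0; 0 0 0 0 0 0 0; 0 0 0 0 0 0 0"}}

```text
time_s: 6.15
eef_pos: [0.5253, -0.2769, 0.0102]
eef_rot: [-0.002, 1.0, -0.01, 0.003]
wrist_force: [0.4, -0.1, 0.3]
opening: 0.702
```

Call:
{"op": "arm_command", "data": {"motion": "0 0 0 0 0 0 0; 0 0 -0.1 0 0 0 0; 0 0 -0.15 0 0 0 0; 0 0 -0.2 0 0 0 0; 0 0 -0.2 0 0 0 0; 0 0 -0.2 0 0 0 0; 0 0 0 0 0 0 0"}}

```text
time_s: 6.73
eef_pos: [0.5212, -0.2751, 0.1821]
eef_rot: [-0.006, 1.0, -0.01, -0.002]
wrist_force: [1.8, -1.2, 0.6]
opening: 0.699
```

```bash
python3 - <<'E'
from h import *
d=snap('side','s3.png')
print(get_obs()['eef_pos'],get_obs()['opening'])
E
```

```text
[ 0.51989441 -0.27413696  0.17859694] 0.7032090169619426
```

View pics/s3.png

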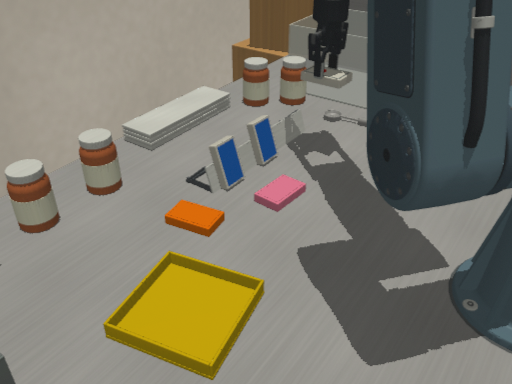

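Call:
{"op": "arm_command", "data": {"motion": "-0.03 -0.1 -0.03 0 0 0 0; -0.03 -0.18 0 0 0 0 0; -0.03 -0.18 0 0 0 0 0; -0.03 -0.18 0 0 0 0 0; -0.03 -0.18 0 0 0 0 0; -0.03 -0.18 0 0 0 0 0; -0.03 -0.18 0 0 0 0 0; -0.03 -0.18 0 0 0 0 0; -0.03 -0.18 0 0 0 0 0; -0.03 -0.18 0 0 0 0 0"}}

```text
time_s: 7.62
eef_pos: [0.4588, 0.079, 0.1777]
eef_rot: [-0.008, 1.0, -0.017, -0.011]
wrist_force: [1.0, -0.2, -0.9]
opening: 0.7
```

Call:
{"op": "arm_command", "data": {"motion": "-0.03 -0.18 0 0 0.02 -0.07 0; -0.02 -0.18 0 -0.015 0 -0.07 0; 0 -0.18 0 0 0 -0.07 0; 0 -0.18 0 0 0 0 0; 0 -0.18 0 0 0 0 0; 0 -0.12 0 0 0 0 0; 0 -0.05 0 0 0 0 0; 0 0 0 0 0 0 0; 0 0 0 0 0 0 0"}}

```text
time_s: 8.37
eef_pos: [0.409, 0.3059, 0.1657]
eef_rot: [0.001, 0.995, 0.103, -0.009]
wrist_force: [0.0, -0.8, -0.2]
opening: 0.701
```

Call:
{"op": "arm_command", "data": {"motion": "0.09 -0.07 0 0 0.017 0 0; 0 0 0 0 0 0 0; 0 0 0.15 0 0 0 0; 0 0 0.15 0 0 0 0; 0 0 0.15 0 0 0 0; 0 0 0 0 0 0 0; 0 0 0 0 0 0 0"}}

```text
time_s: 8.95
eef_pos: [0.4254, 0.3157, 0.0702]
eef_rot: [0.002, 0.995, 0.1, -0.001]
wrist_force: [0.8, 0.1, -1.0]
opening: 0.702
```

```bash
python3 - <<'E'
from h import *
d=snap('side','s4.png')
cv2.imwrite('pics/c8.png',cv2.resize(cv2.imread('pics/s4.png')[180:384,60:300],None,fx=2.9,fy=2.9))
o=get_obs();print(o['eef_pos'],o['opening'],o['eef_rot'])
E
```

```text
[0.42481596 0.31539421 0.0700539 ] 0.6983940415038331 [ 0.00178964  0.99501601  0.09968483 -0.00169272]
```

View pics/c8.png

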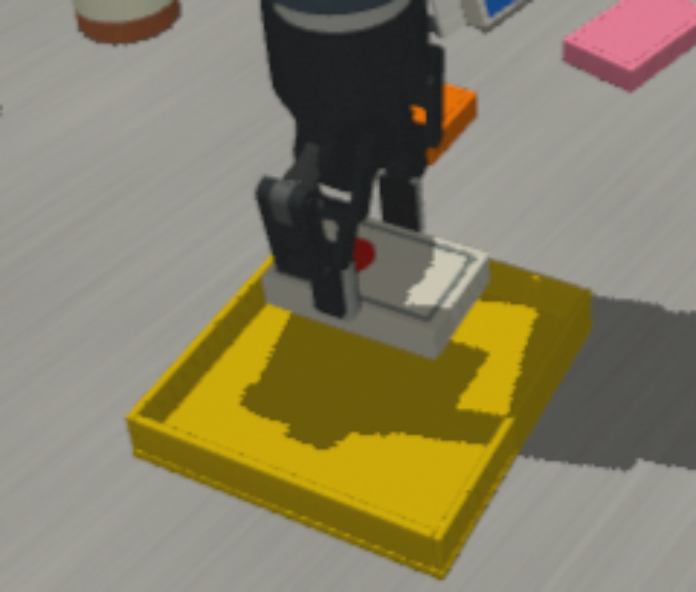

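Call:
{"op": "arm_command", "data": {"motion": "0 -0.04 0.1 0 0 0 0; 0 0 0.07 0 0 0 0; 0 0 0.04 0 0 0 0; 0 0 0.02 0 0 0 0; 0 0 0 0 0 0 0; 0 0 0 0 0 0 0"}}

```text
time_s: 9.5
eef_pos: [0.4301, 0.3236, 0.0322]
eef_rot: [-0.0, 0.995, 0.098, 0.005]
wrist_force: [1.0, 0.9, -0.5]
opening: 0.696
```

Call:
{"op": "arm_command", "data": {"motion": "-0.02 0 0.04 0 0 0 0; 0 0 0.03 0 0 0 0; 0 0 0.02 0 0 0 0; 0 0 0 0 0 0 0"}}

```text
time_s: 9.83
eef_pos: [0.4281, 0.3235, 0.0156]
eef_rot: [-0.001, 0.995, 0.098, 0.007]
wrist_force: [0.7, 0.4, -0.6]
opening: 0.698
```

Near the floor; release and lift.

Call:
{"op": "arm_command", "data": {"motion": "0 0 0.01 0 0 0 0; 0 0 0 0 0 0 1; 0 0 0 0 0 0 1; 0 0 0 0 0 0 1; 0 0 0 0 0 0 1; 0 0 -0.1 0 0 0 1; 0 0 -0.2 0 0 0 1; 0 0 -0.2 0 0 0 1; 0 0 -0.2 0 0 0 1; 0 0 -0.2 0 0 0 1"}}

```text
time_s: 10.67
eef_pos: [0.4191, 0.3197, 0.1893]
eef_rot: [0.003, 0.995, 0.098, -0.004]
wrist_force: [1.1, 0.2, -0.1]
opening: 1.002
```

Call:
{"op": "arm_command", "data": {"motion": "0 0.18 0 0 0 0 1; 0 0.18 0 0 0 0 1; 0 0.18 0 0 0 0 1; 0 0.18 0 0 0 0 1; 0 0.18 0 0 0 0 1; 0 0.1 0 0 0 0 1; 0 0 0 0 0 0 1; 0 0 0 0 0 0 1"}}

```text
time_s: 11.33
eef_pos: [0.467, 0.1201, 0.2062]
eef_rot: [0.0, 0.995, 0.101, 0.011]
wrist_force: [-0.1, 0.1, -0.2]
opening: 1.0
```

```bash
python3 - <<'E'
from h import *
c=snap('top','t5.png');d=snap('side','s5.png')
o=get_obs();print(o['eef_pos'],o['opening'],o['wrist_force'],o['time_s'])
a=cv2.imread('pics/t5.png')
cv2.imwrite('pics/c9.png',np.hstack([cv2.resize(a,(400,300)),cv2.resize(cv2.imread('pics/s5.png'),(400,300))]))
E
```

```text
[0.46677044 0.12122044 0.20604512] 1.00094832212813 [ 0.12228852  0.4277721  -0.56779122] 11.4333
```

View pics/c9.png

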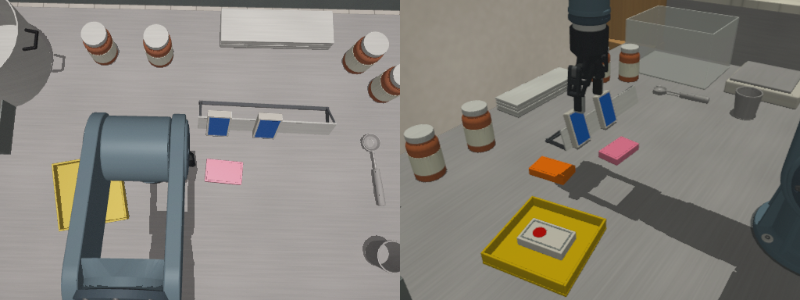

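```bash
python3 -c "
from bench import *
print(hand_in())"
```

```text
the job is handed in; nothing more can be done
None
```

The lid with the red spot is lying flat in the yellow tray, spot up, and I've handed the job in at about 11.4 s of the 58 s allowed.

I tipped the right-hand lid (the one at y ≈ -0.27) forward off the stand, and it showed the red spot straight away. I gripped it across its 62 mm width, carried it to the tray, set it down and let go. I didn't need to turn the other two lids.

**Final side picture:** the lid lies flat inside the tray walls with the spot up. The other two lids still lean on the stand, and the orange and pink look-alikes look undisturbed.

**Robot state:** the gripper is open and clear at 0.2 m height, with the wrist force close to zero (under 1 N).

**Not checked:** the arm partly hid the tray in the last top view, so the final placement rests on the side view alone. No check failed or disagreed with another.

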